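# Clip the inlet plate into the suction box

### The job

Take the oak wedge off the small blue-topped suction box and lay it on the bench. Then set the red inlet plate in the box's opening and press it down until the sprung tabs under both its ends have snapped in behind the edge and the plate lies flat on the top, and let go. Leave the spare grey plate, the glue bottle and the screw jar standing where they are.

Things in the scene. Friction and masses are not known exactly. Their poses are not given: they have to be found in the camera images.
- suction_box: Small dust-suction box, fixed to the bench: 110 (x) x 150 (y) x 60 mm high, grey walls, blue flat top 10 mm thick with a through opening of 40 (x) x 94 mm (y) in its middle, hollow below. A black hose spigot, 36 mm across and 32 mm long, sticks out of its +x wall, low down. Origin: centre of its underside, on the bench; z up.
- box_opening (a point): Centre of the opening, level with the blue top (60 mm above the bench). Axes as the box: y along the 94 mm length of the opening, x across its 40 mm width.
- red_plate: Red plastic clip-in plate, 56 (x) x 110 (y) x 8 mm, 0.15 kg, round 26 mm hole in its middle, ribs on top at both ends. It stands on two sprung tabs 25 mm deep, one under each end (plate 25 to 33 mm above the bench). Same either way round; grip it across its width. Origin: centre of its footprint at the bottoms of the tabs, 25 mm below the underside; y along its length, z up.
- red_plate_mid (a point): Centre of the underside of the red plate. Set in the opening, the plate first rests on the sloping noses of its tabs, underside about 19 mm above the blue top. Pressed down (about 8 N an end, at most 12) the tabs give way and snap out under the edge when the underside meets the top. Two ribs 6 mm deep, 36 mm over their outer faces, hang under its long sides.
- red_plate_end_p (a point): Point on the underside of the red plate, 50 mm from its middle towards its +y end. Tab here: 34 mm wide (x); its nose has a catch face 11.5 mm below the underside and reaches 51 mm from the middle (4 mm beyond the opening), vertical for 2 mm, then slopes inward to 43 mm from the middle at the bottom, 25 mm below the underside.
- red_plate_end_m (a point): Point on the underside of the red plate, 50 mm from its middle towards its -y end, with the same tab as at the other end.
- red_plate_tab_p (a joint): Travel of the tab at the red plate's +y end, in m: 0 sprung fully out, up to 0.008 pushed inward (2 N plus 1 N per mm). It gives about 4 mm in the opening and reads about 0 again once caught.
- red_plate_tab_m (a joint): Travel of the tab at the red plate's -y end, in m: 0 sprung fully out, up to 0.008 pushed inward (2 N plus 1 N per mm). It gives about 4 mm in the opening and reads about 0 again once caught.
- grey_plate: Spare plate of the same shape and size in grey plastic, with a small 12 mm hole; stands on the bench, leave it there. Origin and axes as the red plate's.
- oak_wedge: Loose oak wedge, 30 (x) x 90 (y) x 22 mm high at its thick end, tapering to the other, 0.03 kg; at the start it lies flat across the opening, on the blue top. The 30 mm sides are upright. Origin: centre of its underside; y along its length.
- bottle: Yellow glue bottle with a red cap, 66 mm across, 203 mm tall, 0.46 kg, standing on the bench; a bystander. Origin: centre of its underside.
- screw_jar: Glass jar with a white lid, 64 mm across, 90 mm tall, 0.33 kg, standing on the bench; a bystander. Beyond it and to its right (x over 0.55, y below -0.05) tall bar clamps and a leaning board rise from the bench: keep the arm clear of them. Origin: centre of its underside.
There are look-alikes about, which are no part of the job. Several things have the shape of the red_plate; the one meant has the colours described above.

How it is judged:
On the way, in this order (a step that is already met when the one before it is completed fails the run):
1. the oak wedge is off the suction box, down on the bench (height (world z) of oak_wedge below 0.04 m and horizontal distance between oak_wedge and box_opening above 0.06 m), for 0.2 s.
2. the red plate lies flat on the box top with both tabs caught (z of red_plate_end_p in the frame of box_opening between -0.0025 and 0.0025 m and value of joint each of red_plate_tab_p, red_plate_tab_m below 0.0015 m and z of red_plate_end_m in the frame of box_opening between -0.0025 and 0.0025 m and horizontal distance between red_plate_mid and box_opening below 0.005 m and angle between the y axis of red_plate and the y axis of suction_box, either way round below 0.09 rad), for 0.2 s.
At the end, for the whole second after the job is handed in: Red plate flat on the top: underside within 2.5 mm of it at both ends, within 5 mm of the opening's centre and 0.09 rad of its direction, both tabs out again (under 1.5 mm). Wedge at rest on the bench (below 40 mm), over 60 mm from the opening's centre (all of step 1 and all of step 2 and linear speed of each of red_plate, oak_wedge below 0.02 m/s); the robot touches nothing.
It fails at once if the spare grey plate is moved more than 25 mm (distance of grey_plate from where it was at the start of the episode above 0.025 m).
It fails at once if the glue bottle is moved more than 25 mm or tipped (distance of bottle from where it was at the start of the episode above 0.025 m or angle between bottle's own z axis and vertical above 0.35 rad).
It fails at once if the screw jar is moved more than 25 mm or tipped (distance of screw_jar from where it was at the start of the episode above 0.025 m or angle between screw_jar's own z axis and vertical above 0.35 rad).
It also fails if it takes over 72 s, if anything falls off the work surface, if the arm or the gripper's body presses on something with over 40 N, if the wrist force passes 120 N, or if a joint passes its speed limit or range.

### The arm

A 6-joint arm with a two-finger parallel gripper is mounted at the origin on the work surface; the furniture and walls round the work are solid. World frame = base frame: x ahead of the robot, y to its left, z up, the work surface at z = 0. Lengths are in m, angles in rad, forces in N, time in s.
With the tool pointing down it reaches from about 0.35 to 0.925 m from the base axis. Payload 6.4 kg.
Tool frame: the origin (TCP) lies midway between the tips of the shut fingers; the grasp point (between the pads) lies 19 mm behind it; z points along the fingers, y is the line along which they close (so a half turn about z gives the same grasp; the last joint's range is limited). The gripper opens to 94 mm and grips with 3 to 60 N. Pads are 16 mm wide; open, the fingers measure 119 mm over their backs; the gripper's body (75 mm by 177 mm) begins 78 mm behind the grasp point.
Start: joints at [-0.174, 0.245, 1.558, -0, 1.339, -0.174], TCP at [0.65, 0, 0.205] pointing down, gripper open.
Joint ranges: [-3.13, 3.13], [-1.02, 2.26], [0.13, 2.54], [-0.95, 4.09], [0.21, 2.88], [-2.74, 2.74]. Speed limits (rad/s): [2.57, 2.57, 3.14, 3.14, 3.14, 3.14].

### API

Orientations are given as [roll, pitch, yaw] about the fixed x, y, z axes, in that order (R = Rz(yaw) Ry(pitch) Rx(roll)).
In Python, from cell import robot, cams, spotter gives the robot as it stands.
- The arm moves only by the tool send_rows, never from a script. Its argument "rows" is a list of rows, each a list of 6 numbers: the shift along the tool's x, y, z in cm, then the turn, a rotation vector about the tool's x, y, z in rad. In form: [[dx, dy, dz, ax, ay, az], ...]. A call has 1 to 8 rows; each row shifts and turns the commanded pose from where the row before left it, along the tool's axes as they then stand; what a row does not reach is not made up. A row lasts 1/12 s, in which the tool goes at most 41.7 mm and 7.16 degrees, less where a joint would pass 70% of its speed; a pose out of reach is approached as far as the arm can. A call is refused whole if a number of a shift passes 4.17 or a number of a turn 0.125, either way. A call with a gripper value outside its range is refused whole. "hand" is the finger opening in cm, from 0 to 9.4, set as the call begins (left out, the last holds). The fingers move at their own pace and stop on an object; "newtons" is the grip in N (left out, the last holds). Time passes only in rows, so rows that do not move let the fingers close. It gives the time, the measured TCP pose, the force, the opening and the grip force at its end, in the units of the state.
- robot.observe(): the state, without advancing time (a new reading comes with each control period).
- cams.get_image(name): name is "scene" or "side" or "wrist"; returns a dict with "pixels" (480x640x3 uint8, blue, green, red), "mtx" (3x3 intrinsics, pixels), "R" (3x3) and "t" (3): a world point X has camera coordinates R X + t. Camera axes: x right, y down, z forward; pixel columns grow to the right and rows downward; lengths in m; the calibration is good to about 2 mm. A picture is of the moment at which its call begins. There is no depth.
- robot.job_done(): hands the job in; it is judged then, once.
Trained networks look in a picture, given as the dict that the camera call returned (one of the last four; its "shot" number tells which), for a name from the list of things; names that differ only in an ending like _2 or _b are one class to them, and where a whole thing is asked for, a point or a joint stands for the part that bears it (a point fixed in the world has none). Each returns a list of dicts, best first, with "conf" (0 to 1); they miss things now and then, are a little off and sometimes report something else, mostly with a low value. They report only what shows in the picture. A call takes as long as a camera call. They do not tell look-alikes from the thing itself.
- spotter.boxes_of(target, picture): "location" ([x, y, z] in m, in the coordinates of the camera as it stood for that picture, good to about 4 mm: the middle of the surface that is visible of it).
The state is a dict: "time_s": time; "joints": joint angles; "joint_velocities": joint speeds; "joint_efforts": joint torques, N m; "tool_pos": TCP position; "ee_rot": TCP orientation; "wrist_force": force on the tool from outside, world axes, zero at the start; "ft_torque": the same for the moment, N m; "finger_gap": finger opening in m; "grasp_force": force on a finger pad.
Only numpy, scipy, OpenCV 4.12 (cv2) and the standard library are available. Lean on these libraries where they do the work, as an engineer would, in place of code of your own. Each camera call takes 0.05 s, during which the arm holds its last target. There are 200 camera calls.

## Working session

There is one attempt and no reset: what is moved stays moved. The work goes in short steps, Python scripts to look and compute and a tool call to move; the robot and the scene stay as the last step left them, time stands still between calls to the robot, and variables do not carry over. Pictures are saved under pics/ and viewed, at most 12 in all, crops included, and the job is handed in when it is done.

Besides the shell and the picture viewer there is one more tool, called after ">>>" as name([rows], argument=value, ...), one row to a line, values as JSON. send_rows: Moves the arm, as the interface text tells. Its arguments: {"type":"object","properties":{"rows":{"type":"array"},"hand":{"type":"number"},"newtons":{"type":"number"}},"required":["rows"]}

```bash
mkdir -p pics; ls; cat > h.py <<'E'
import numpy as np, cv2
from cell import robot, cams, spotter
def world(p,im): return im["R"].T@(np.array(p)-im["t"])
def proj(X,im):
    c=im["mtx"]@(im["R"]@np.array(X)+im["t"]); return (c[:2]/c[2]).round(1)
def find(names,im,n=3):
    for a in names:
        for d in spotter.boxes_of(a,im)[:n]:
            print(a,round(d["conf"],2),world(d["location"],im).round(4),proj(world(d["location"],im),im))
def ray(uv,im,z):
    d=im["R"].T@np.linalg.inv(im["mtx"])@np.array([uv[0],uv[1],1.]); c=-im["R"].T@im["t"]
    return c+d*(z-c[2])/d[2]
def tri(obs):
    A=[];b=[]
    A=np.zeros((3,3));b=np.zeros(3)
    for uv,im in obs:
        d=im["R"].T@np.linalg.inv(im["mtx"])@np.array([uv[0],uv[1],1.]); d/=np.linalg.norm(d); c=-im["R"].T@im["t"]
        P=np.eye(3)-np.outer(d,d); A+=P;b+=P@c
    return np.linalg.solve(A,b)
E
python3 - <<'E'
from h import *
print(robot.observe())
for n in ["scene","side","wrist"]:
    im=cams.get_image(n); cv2.imwrite(f"pics/{n}0.png",im["pixels"]); print(n,(-im["R"].T@im["t"]).round(3), im["mtx"][0,0])
    find(["suction_box","red_plate","oak_wedge","bottle","screw_jar"],im)
E
```

```text
pics
{'time_s': 0.0, 'joints': array([-1.74109071e-01,  2.45814639e-01,  1.55902573e+00, -1.09782452e-05,
        1.33869710e+00, -1.74092178e-01]), 'joint_velocities': array([-8.14212876e-04,  2.51403459e-04, -5.78933109e-04,  5.73255750e-05,
        4.76796475e-04, -1.97016666e-03]), 'joint_efforts': array([ 8.38778797e-04, -4.15839279e+01, -3.14599335e+01,  6.84806099e-02,
        3.33599187e-02, -1.41738678e-04]), 'tool_pos': array([6.49388175e-01, 1.04590902e-04, 2.04338714e-01]), 'ee_rot': array([-3.13967539e+00, -3.26350441e-04,  1.57078166e+00]), 'wrist_force': array([ 0.43767121, -0.21651794, -0.03904368]), 'ft_torque': array([-0.03760634, -0.06935649, -0.02928324]), 'grasp_force': 0.0, 'finger_gap': 0.09402949624947629}
scene [1.243 0.383 0.738] 549.4416284135615
suction_box 0.58 [0.654  0.2146 0.0617] [347.6 318.9]
red_plate 0.61 [ 0.4322 -0.0846  0.0316] [239.6 223.2]
red_plate 0.55 [0.2558 0.2652 0.0366] [419.8 200.2]
oak_wedge 0.79 [0.6118 0.1801 0.0733] [334.8 292.2]
bottle 0.75 [0.6566 0.2118 0.0604] [345.5 320.2]
bottle 0.63 [0.4737 0.0706 0.1056] [300.4 218.9]
bottle 0.21 [0.6136 0.1846 0.0727] [337.1 293.6]
screw_jar 0.97 [0.5539 0.0062 0.0637] [254.7 256.3]
side [0.19  1.004 0.761] 609.0261117062231
suction_box 0.75 [0.6066 0.1648 0.0618] [249.4 242.1]
red_plate 0.96 [ 0.4159 -0.0798  0.0346] [376.5 202.3]
red_plate 0.66 [0.24   0.2639 0.0322] [431.  329.1]
oak_wedge 0.77 [0.6129 0.1842 0.075 ] [241.7 241.8]
bottle 0.67 [0.4461 0.0871 0.1002] [342.1 217.2]
screw_jar 0.55 [0.5277 0.015  0.061 ] [313.5 207.2]
wrist [0.649 0.067 0.385] 409.5515580927595
suction_box 0.73 [0.6225 0.1223 0.0575] [281.3  66.2]
red_plate 0.66 [ 0.4521 -0.0763  0.0314] [103.2 302.6]
oak_wedge 0.84 [0.6521 0.1568 0.0752] [321.4   7.4]
bottle 0.92 [0.4804 0.0634 0.1145] [ 54.9 148.3]
bottle 0.26 [ 0.4817 -0.0742  0.0121] [143.8 293. ]
screw_jar 0.74 [5.40e-01 1.00e-04 8.85e-02] [169.9 235.4]
```

View pics/scene0.png

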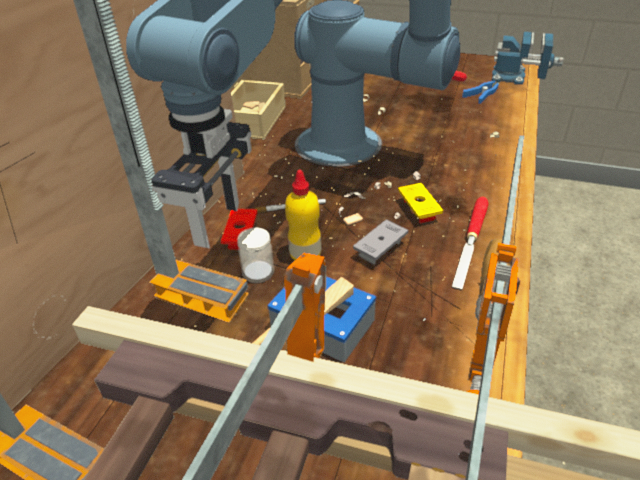

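View pics/wrist0.png

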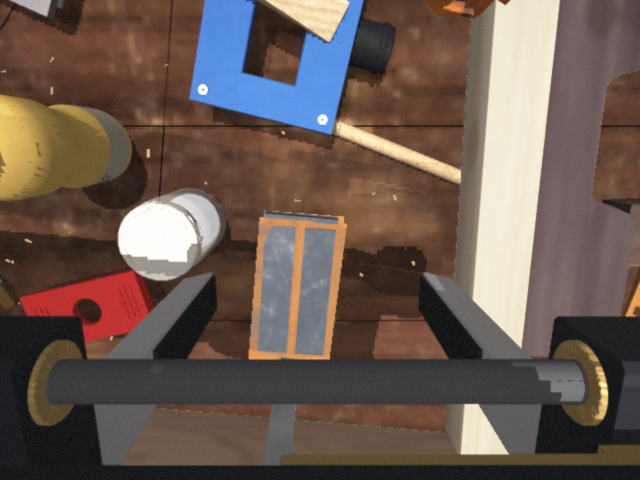

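View pics/side0.png

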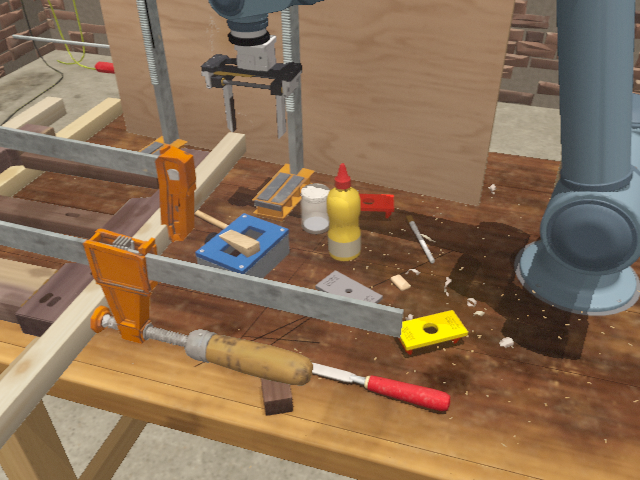

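The wrist view shows the blue box with its corner screws at (203,90) and (322,120), so it is turned about -14°. The wedge is at (310,10), the jar at (170,235) and the red plate at (90,305). The scene and side views show an orange clamp head just beyond the box, on its +x side. I'm moving up and over for a closer look at the box.

>>> send_rows([
  [1.5,-1,-2.5,0,0,0],
  [1.5,-1,-2.5,0,0,0],
  [1.5,-1,-2.5,0,0,0],
  [1.5,-1,-2.5,0,0,0],
  [0,0,0,0,0,0],
  [0,0,0,0,0,0],
])

```text
time_s: 1.4
tool_pos: [0.6106, 0.0605, 0.3075]
ee_rot: [3.138, 0.001, 1.572]
wrist_force: [-0.2, 0.1, 0.1]
finger_gap: 0.0937
grasp_force: 0.0
```

```bash
python3 - <<'E'
from h import *
im=cams.get_image("wrist"); cv2.imwrite("pics/wrist1.png",im["pixels"]); print((-im["R"].T@im["t"]).round(3)); print(im["R"].round(3))
find(["suction_box","red_plate","oak_wedge","bottle","screw_jar"],im)
np.savez("w1.npz",**{k:im[k] for k in ["mtx","R","t","pixels"]})
E
```

```text
[0.609 0.128 0.487]
[[ 1.     0.001  0.004]
 [ 0.    -0.972  0.234]
 [ 0.004 -0.234 -0.972]]
suction_box 0.96 [0.6329 0.1504 0.0598] [339.5 118.7]
red_plate 0.95 [ 0.405  -0.0787  0.0297] [145.7 318.7]
oak_wedge 0.74 [0.6231 0.1724 0.0787] [330.5  93.4]
bottle 0.87 [0.4682 0.0701 0.1391] [151.2 211.1]
bottle 0.18 [ 0.4068 -0.0806  0.034 ] [146.  321.7]
screw_jar 0.94 [0.5348 0.0054 0.0902] [242.1 266.5]
```

View pics/wrist1.png

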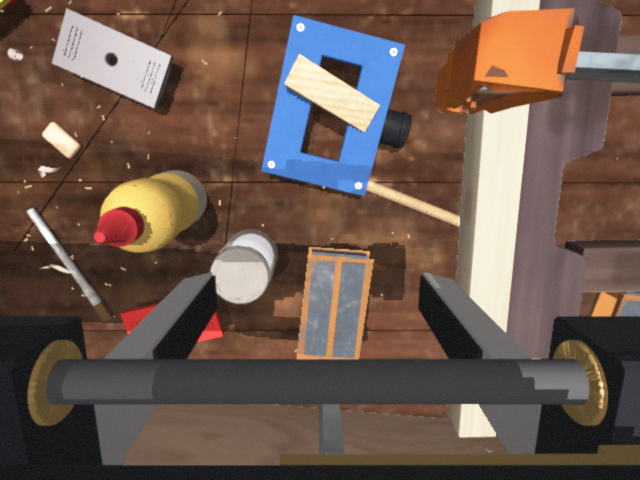

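The box shows well: screws at (300,27), (393,51), (271,164) and (358,185). The wedge's top corners are at (298,55), (380,103), (364,132) and (287,84). The red plate is half hidden at (170,320), and the clamp head is at (510,60). Next I'll work out the poses and clearances.

```bash
python3 - <<'E'
from h import *
w=dict(np.load("w1.npz")); 
S=[ray(p,w,.06) for p in [(300,27),(393,51),(271,164),(358,185)]]
print("box c",np.mean(S,0).round(4)); 
for a,b in [(0,1),(2,3),(2,0),(3,1)]:
    d=S[b]-S[a]; print(np.linalg.norm(d).round(4),np.degrees(np.arctan2(d[1],d[0])).round(1))
for z in (.06,.07,.08):
    W=np.array([ray(p,w,z)[:2] for p in [(298,55),(380,103),(364,132),(287,84)]])
    print(z,W.round(4).tolist(),W.mean(0).round(4),[np.linalg.norm(W[i]-W[(i+1)%4]).round(4) for i in range(4)])
sc=cams.get_image("scene"); sd=cams.get_image("side")
print("clamp top",tri([((305,258),sc),((178,152),sd)]).round(3))
for p in [(490,203),(440,197),(395,190)]: print("board",ray(p,sd,0).round(3),)
c=np.mean(S,0); print(proj(c,sc),proj(c,sd))
a=cv2.resize(sd["pixels"][190:290,170:300],None,fx=3.2,fy=3.2,interpolation=3); b=cv2.resize(sc["pixels"][250:350,250:380],None,fx=3.2,fy=3.2,interpolation=3)
c=cv2.resize(w["pixels"][0:210,220:440],None,fx=1.9,fy=1.9)
o=np.zeros((600,800,3),np.uint8); o[:a.shape[0],:a.shape[1]]=a[:,:]; n=min(b.shape[1],800-a.shape[1]); o[:b.shape[0],a.shape[1]-16:][:, :n]=0
o[:320,:400]=a[:,:400]; o[:320,400:800]=b[:,:400]; e=cv2.resize(sd["pixels"][150:240,330:520],None,fx=3,fy=3); o[325:325+270,:570]=e
cv2.imwrite("pics/crop.png",o)
E
```

```text
box c [0.6236 0.1594 0.06  ]
0.0919 -13.2
0.0922 -13.4
0.132 76.5
0.1323 76.6
0.06 [[0.592, 0.2094], [0.6729, 0.1654], [0.6578, 0.1376], [0.581, 0.183]] [0.6259 0.1739] [np.float64(0.0921), np.float64(0.0317), np.float64(0.0892), np.float64(0.0286)]
0.07 [[0.5924, 0.2075], [0.6714, 0.1645], [0.6567, 0.1374], [0.5817, 0.1817]] [0.6255 0.1728] [np.float64(0.0899), np.float64(0.0309), np.float64(0.0872), np.float64(0.0279)]
0.08 [[0.5928, 0.2056], [0.6699, 0.1637], [0.6555, 0.1371], [0.5823, 0.1805]] [0.6252 0.1717] [np.float64(0.0877), np.float64(0.0302), np.float64(0.0851), np.float64(0.0273)]
clamp top [0.722 0.174 0.242]
board [ 0.18  -0.204  0.   ]
board [ 0.292 -0.196  0.   ]
board [ 0.397 -0.195  0.   ]
[321.3 300. ] [242.4 239.6]
```

View pics/crop.png

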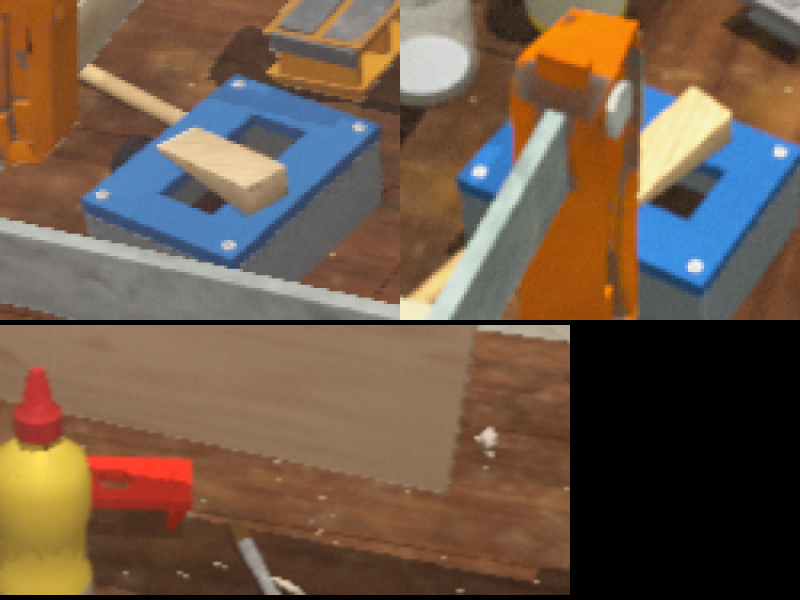

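The wedge's thick end is at its (-x, +y) end. The clamp head near (0.72, 0.17) rises to about 0.24 m. Next I'm going over the wedge and turning the tool.

>>> send_rows([
  [3.9,0.2,3.3,0,0,0],
  [3.9,0.2,3.3,0,0,0],
  [3.9,0.2,3.3,0,0,0],
  [0,0,0,0,0,-0.12],
  [0,0,0,0,0,-0.12],
  [0,0,0,0,0,-0.12],
  [0,0,0,0,0,-0.12],
  [0,0,0,0,0,-0.12],
], hand=5.5)

```text
time_s: 2.47
tool_pos: [0.6149, 0.1553, 0.2242]
ee_rot: [-3.141, -0.0, 2.177]
wrist_force: [0.1, 0.6, 0.3]
finger_gap: 0.0547
grasp_force: 0.0
```

>>> send_rows([
  [0,0,0,0,0,-0.12],
  [0,0,0,0,0,-0.12],
  [0,0,0,0,0,-0.12],
  [0,0,0,0,0,-0.115],
  [0,0,3,0,0,0],
  [0,0,3,0,0,0],
  [0,0,0,0,0,0],
])

```text
time_s: 3.05
tool_pos: [0.6109, 0.1548, 0.1578]
ee_rot: [-3.135, -0.01, 2.645]
wrist_force: [-0.7, 0.6, -2.2]
finger_gap: 0.055
grasp_force: 0.0
```

```bash
python3 - <<'E'
from h import *
s=robot.observe(); print(s["tool_pos"],s["ee_rot"])
im=cams.get_image("wrist"); cv2.imwrite("pics/wrist2.png",im["pixels"])
find(["oak_wedge","suction_box"],im)
print(proj(s["tool_pos"],im), proj([.6236,.1594,.06],im))
np.savez("w2.npz",**{k:im[k] for k in ["mtx","R","t","pixels"]})
E
```

```text
[0.61087975 0.15480505 0.15780494] [-3.13530719 -0.0098449   2.64539874]
oak_wedge 0.92 [0.6235 0.1751 0.08  ] [355.8 253.2]
suction_box 0.78 [0.6102 0.1462 0.0604] [307.7 248.9]
[318.6 292.7] [333.4 256.4]
```

View pics/wrist2.png

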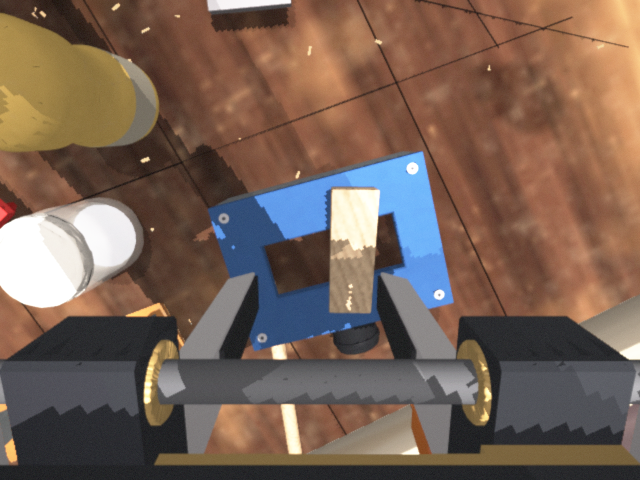

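Here the wedge runs nearly up the picture, with its thick end at (332–380, 188) and its thin end at (329–372, 313). The screws are at (412,168), (223,218), (262,338) and (439,294).

```bash
python3 - <<'E'
from h import *
w=dict(np.load("w2.npz"))
S=[ray(p,w,.06) for p in [(223,218),(262,338),(439,294),(412,168)]]
print("box c",np.mean(S,0).round(4),[np.linalg.norm(S[i]-S[i-1]).round(4) for i in range(4)]); d=S[3]-S[0]; print(np.degrees(np.arctan2(d[1],d[0]))); d=S[2]-S[1]; print(np.degrees(np.arctan2(d[1],d[0])))
a,b=ray((332,188),w,.082),ray((380,189),w,.082); c,d=ray((329,312),w,.066),ray((372,314),w,.066)
m,n=(a+b)/2,(c+d)/2; print(m,n,(m+n)/2,np.linalg.norm(a-b),np.linalg.norm(c-d),np.linalg.norm((m-n)[:2])); v=n-m; print(np.degrees(np.arctan2(v[1],v[0])))
s=robot.observe(); from scipy.spatial.transform import Rotation as R
T=R.from_euler("xyz",s["ee_rot"]).as_matrix(); print(T.round(3)); g=m+.4*(n-m); g[2]=.064; print("shift cm",(T.T@(g-s["tool_pos"])*100).round(2))
E
```

```text
box c [0.6239 0.1591 0.06  ] [np.float64(0.1325), np.float64(0.0927), np.float64(0.1324), np.float64(0.092)]
76.39980989653222
76.6929583397229
[0.58604418 0.1943995  0.082     ] [0.66449809 0.15117971 0.066     ] [0.62527114 0.17278961 0.074     ] 0.02985325933655902 0.030529163498991724 0.08957101447413485
-28.850107368011145
[[-0.879  0.476  0.001]
 [ 0.476  0.879  0.   ]
 [-0.001  0.    -1.   ]]
shift cm [ 0.87  2.01 10.17]
```

>>> send_rows([
  [0.45,1.0,2,0,0,0],
  [0.45,1.0,2,0,0,0],
  [0,0,2,0,0,0],
  [0,0,2,0,0,0],
  [0,0,1.0,0,0,0],
  [0,0,0.6,0,0,0],
  [0,0,0,0,0,0],
  [0,0,0,0,0,0],
])

```text
time_s: 3.87
tool_pos: [0.6176, 0.1772, 0.0704]
ee_rot: [3.14, 0.002, 2.646]
wrist_force: [-0.1, 0.1, -0.4]
finger_gap: 0.055
grasp_force: 0.0
```

>>> send_rows([
  [0,0,0.5,0,0,0],
  [0,0,0,0,0,0],
  [0,0,0,0,0,0],
])

```text
time_s: 4.12
tool_pos: [0.6168, 0.1772, 0.0643]
ee_rot: [3.141, 0.001, 2.646]
wrist_force: [0.2, -1.0, -0.4]
finger_gap: 0.055
grasp_force: 0.0
```

>>> send_rows([
  [0,0,0,0,0,0],
  [0,0,0,0,0,0],
  [0,0,0,0,0,0],
  [0,0,0,0,0,0],
  [0,0,0,0,0,0],
  [0,0,0,0,0,0],
], hand=2, newtons=15)

```text
time_s: 4.62
tool_pos: [0.6166, 0.1773, 0.0639]
ee_rot: [3.141, 0.0, 2.646]
wrist_force: [0.8, 0.2, 0.5]
finger_gap: 0.0297
grasp_force: 15.0
```

>>> send_rows([
  [0,0,-2.5,0,0,0],
  [0,0,-2.5,0,0,0],
  [0,0,-2.5,0,0,0],
  [2.25,0.1,0,0,0,0],
  [2.25,0.1,0,0,0,0],
  [2.25,0.1,0,0,0,0],
  [2.25,0.1,0,0,0,0],
  [2.25,0.1,0,0,0,0],
])

```text
time_s: 5.28
tool_pos: [0.5188, 0.2355, 0.1386]
ee_rot: [-3.141, -0.0, 2.646]
wrist_force: [0.2, 0.7, -0.8]
finger_gap: 0.03
grasp_force: 15.0
```

>>> send_rows([
  [0,0,0,0,0,0.12],
  [0,0,0,0,0,0.12],
  [0,0,0,0,0,0.12],
  [0,0,0,0,0,0.12],
  [0,0,0,0,0,0.12],
  [0,0,0,0,0,0.12],
  [0,0,0,0,0,0.12],
  [0,0,0,0,0,0.12],
])

```text
time_s: 5.95
tool_pos: [0.5198, 0.2351, 0.1386]
ee_rot: [-3.141, 0.0, 1.68]
wrist_force: [-0.2, 0.1, -0.7]
finger_gap: 0.0297
grasp_force: 15.0
```

>>> send_rows([
  [0,0,0,0,0,0.115],
  [0,0,0,0,0,0],
  [0,0,0,0,0,0],
])

```text
time_s: 6.2
tool_pos: [0.5198, 0.2351, 0.1387]
ee_rot: [-3.141, 0.0, 1.574]
wrist_force: [-0.2, -0.3, -0.4]
finger_gap: 0.0299
grasp_force: 15.0
```

```bash
python3 - <<'E'
from h import *
im=cams.get_image("wrist"); cv2.imwrite("pics/wrist3.png",im["pixels"])
s=robot.observe(); print(s["tool_pos"],s["ee_rot"],s["finger_gap"])
find(["grey_plate","oak_wedge","bottle"],im)
np.savez("w3.npz",**{k:im[k] for k in ["mtx","R","t","pixels"]})
E
```

```text
[0.51984115 0.23511566 0.13871513] [-3.14144441e+00  6.87024648e-05  1.57354588e+00] 0.029696541820067552
grey_plate 0.92 [0.3982 0.2181 0.0307] [151.6 260.5]
oak_wedge 0.73 [0.523  0.2443 0.1585] [326.8 287.2]
bottle 0.57 [0.4822 0.0783 0.0387] [270.1 433.5]
```

View pics/wrist3.png

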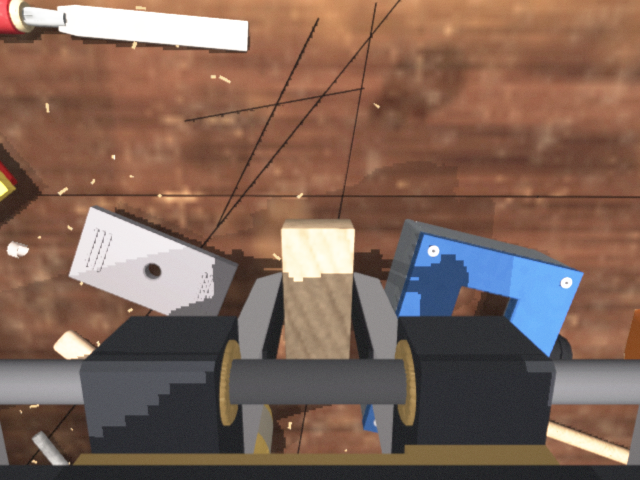

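The wedge hangs straight at (318,285), with free bench below it between the grey plate (150,265) and the box (480,290). Lowering it now.

>>> send_rows([
  [0,0,2.5,0,0,0],
  [0,0,2.5,0,0,0],
  [0,0,2.5,0,0,0],
  [0,0,2.5,0,0,0],
  [0,0,2,0,0,0],
  [0,0,1,0,0,0],
  [0,0,0,0,0,0],
  [0,0,0,0,0,0],
])

```text
time_s: 7.07
tool_pos: [0.5201, 0.2352, 0.009]
ee_rot: [-3.142, 0.0, 1.571]
wrist_force: [0.2, 0.1, -0.5]
finger_gap: 0.0297
grasp_force: 15.0
```

>>> send_rows([
  [0,0,0.2,0,0,0],
  [0,0,0,0,0,0],
])

```text
time_s: 7.23
tool_pos: [0.5211, 0.2355, 0.0082]
ee_rot: [3.139, -0.001, 1.571]
wrist_force: [-0.4, 0.3, 0.3]
finger_gap: 0.0298
grasp_force: 15.0
```

>>> send_rows([
  [0,0,0.3,0,0,0],
  [0,0,0,0,0,0],
])

```text
time_s: 7.4
tool_pos: [0.5202, 0.2352, 0.0042]
ee_rot: [3.141, -0.0, 1.571]
wrist_force: [-0.4, 0.6, -1.0]
finger_gap: 0.0298
grasp_force: 15.0
```

>>> send_rows([
  [0,0,0,0,0,0],
  [0,0,0,0,0,0],
  [0,0,0,0,0,0],
  [0,0,-2,0,0,0],
  [0,0,-2.5,0,0,0],
  [0,0,-3,0,0,0],
  [0,0,-3,0,0,0],
  [0,0,-3,0,0,0],
], hand=5)

```text
time_s: 8.07
tool_pos: [0.5196, 0.2351, 0.1401]
ee_rot: [-3.141, 0.0, 1.571]
wrist_force: [-0.1, -0.2, 0.2]
finger_gap: 0.05
grasp_force: 0.0
```

```bash
python3 - <<'E'
from h import *
im=cams.get_image("wrist"); find(["oak_wedge","grey_plate"],im)
E
```

```text
oak_wedge 0.79 [0.5215 0.231  0.0197] [320.8 239.7]
oak_wedge 0.44 [0.4686 0.0914 0.0487] [251.4 426.5]
grey_plate 0.56 [0.4031 0.2171 0.0289] [160.5 261. ]
```

The wedge is down on the bench at (0.521, 0.231). Next I'm rising over the bottle and going across to the red plate.

>>> send_rows([
  [0,0,-3,0,0,0],
  [0,0,-3,0,0,0],
  [0,0,-3,0,0,0],
  [-1,-0.5,-3,0,0,0],
  [-2.5,-1,-2,0,0,0],
  [-2.8,-1,-1,0,0,0],
  [-2.8,-1,-1,0,0,0],
  [-2.8,-1,0,0,0,0],
], hand=8)

```text
time_s: 8.88
tool_pos: [0.4748, 0.1152, 0.2994]
ee_rot: [3.14, 0.0, 1.572]
wrist_force: [1.4, -0.5, -0.4]
finger_gap: 0.0805
grasp_force: 0.0
```

>>> send_rows([
  [-2.8,-1,0,0,0,0],
  [-2.8,-1,0,0,0,0],
  [-2.8,-1,0,0,0,0],
  [-2.8,-1,0,0,0,0],
  [-2.8,-1,0,0,0,0],
  [-2.8,-1,0,0,0,0],
  [-1.5,-1,0,0,0,0],
  [0,0,0,0,0,0],
])

```text
time_s: 9.55
tool_pos: [0.4035, -0.0687, 0.2971]
ee_rot: [-3.139, -0.001, 1.566]
wrist_force: [-0.4, -0.7, -0.1]
finger_gap: 0.0797
grasp_force: 0.0
```

```bash
python3 - <<'E'
from h import *
im=cams.get_image("wrist"); im=cams.get_image("wrist"); cv2.imwrite("pics/wrist4.png",im["pixels"])
s=robot.observe(); print(s["tool_pos"],s["ee_rot"],s["joints"].round(2))
find(["red_plate","screw_jar","bottle"],im)
np.savez("w4.npz",**{k:im[k] for k in ["mtx","R","t","pixels"]})
E
```

```text
[ 0.40462212 -0.06676832  0.29758703] [-3.14001976e+00 -1.22342229e-03  1.56929526e+00] [-0.44 -0.42  2.02  0.    1.55 -0.44]
red_plate 0.59 [ 0.4338 -0.0833  0.0305] [345.3 219.6]
screw_jar 0.6 [ 0.5209 -0.0062  0.0925] [445.9 148.7]
bottle 0.96 [0.4479 0.0555 0.1449] [375.9  66.3]
```

View pics/wrist4.png

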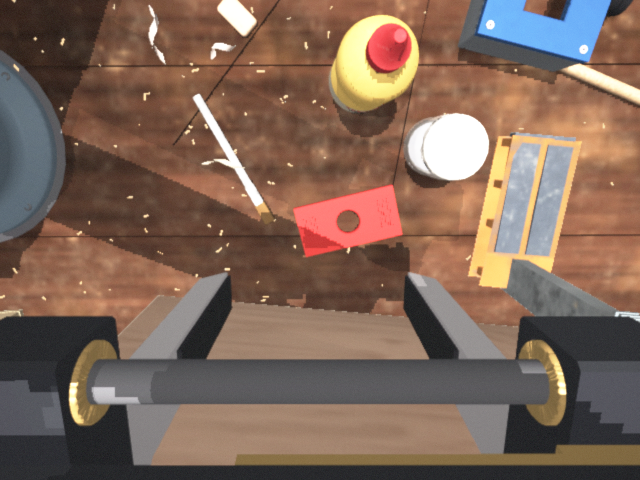

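The red plate's top corners are at (294,209), (392,184), (402,235) and (305,256), with its hole at (347,221). The board's lower edge runs along v≈300–325, and the bottle and jar stand well clear.

```bash
python3 - <<'E'
from h import *
w=dict(np.load("w4.npz")); px=w["pixels"].astype(int)
m=((px[:,:,2]>110)&(px[:,:,1]<90)&(px[:,:,0]<90)).astype(np.uint8); m[:170]=0;m[270:]=0;m[:,:280]=0;m[:,415:]=0
m=cv2.morphologyEx(m,cv2.MORPH_CLOSE,np.ones((5,5)))
c=max(cv2.findContours(m,0,2)[0],key=cv2.contourArea); r=cv2.minAreaRect(c); B=cv2.boxPoints(r); print(B.tolist())
W=np.array([ray(p,w,.033)[:2] for p in B]); print(W.round(4).tolist(),W.mean(0).round(4),[np.linalg.norm(W[i]-W[i-1]).round(4) for i in range(4)])
h=np.array([ray(p,w,.033)[:2] for p in [(294,209),(392,184),(402,235),(305,256)]]); print(h.mean(0).round(4),[np.linalg.norm(h[i]-h[i-1]).round(4) for i in range(4)])
for i,j in [(0,1),(3,2)]: d=h[j]-h[i]; print(np.degrees(np.arctan2(d[1],d[0])).round(1))
print("hole",ray((347,221),w,.033))
print("board",ray((165,295),w,0),ray((510,325),w,0),ray((350,308),w,0))
s=robot.observe();print(s["tool_pos"],s["ee_rot"])
# clamp in wrist1: orange extents; board with wrist0 heights
E
```

```text
[[282.5970764160156, 262.0528564453125], [295.8295593261719, 223.8256378173828], [357.3091125488281, 245.10699462890625], [344.0766296386719, 283.334228515625]]
[[0.3635, -0.1312], [0.3792, -0.0874], [0.4474, -0.1118], [0.4332, -0.1568]] [ 0.4058 -0.1218] [np.float64(0.0742), np.float64(0.0466), np.float64(0.0725), np.float64(0.0472)]
[ 0.4366 -0.0849] [np.float64(0.0546), np.float64(0.1094), np.float64(0.0579), np.float64(0.1105)]
14.2
12.5
hole [ 0.43554443 -0.08441232  0.033     ]
board [ 0.21403928 -0.18296246  0.        ] [ 0.64448681 -0.22419418  0.        ] [ 4.43067307e-01 -2.00784650e-01 -5.55111512e-17]
[ 0.40517271 -0.06594896  0.29827336] [-3.14082662e+00 -6.28672954e-04  1.57238403e+00]
```

```bash
python3 - <<'E'
from h import *
w=dict(np.load("w1.npz"))
for p in [(480,18),(575,10),(582,62),(565,95),(500,105),(445,112),(437,90)]:
    print(p,[ray(p,w,z)[:2].round(3).tolist() for z in (.05,.12,.18,.24)])
sc=cams.get_image("scene"); sd=cams.get_image("side")
print("scene/side tri: headtop corners",tri([((289,262),sc),((163,152),sd)]).round(3),tri([((325,257),sc),((190,150),sd)]).round(3))
a=cv2.resize(w["pixels"][0:130,420:620],None,fx=3,fy=3); b=cv2.resize(sd["pixels"][140:245,150:210],None,fx=2.5,fy=2.5); c=cv2.resize(sc["pixels"][240:365,270:340],None,fx=2,fy=2)
o=np.zeros((600,800,3),np.uint8); o[:390,:600]=a; o[:262,605:755]=b; o[270:520,605:745]=c; cv2.imwrite("pics/clamp.png",o)
E
```

```text
(480, 18) [[0.769, 0.245], [0.743, 0.226], [0.721, 0.21], [0.699, 0.194]]
(575, 10) [[0.86, 0.252], [0.82, 0.232], [0.785, 0.215], [0.751, 0.198]]
(582, 62) [[0.874, 0.205], [0.832, 0.193], [0.795, 0.182], [0.759, 0.172]]
(565, 95) [[0.861, 0.174], [0.821, 0.167], [0.786, 0.16], [0.752, 0.154]]
(500, 105) [[0.797, 0.165], [0.767, 0.159], [0.741, 0.154], [0.715, 0.149]]
(445, 112) [[0.741, 0.158], [0.72, 0.153], [0.702, 0.149], [0.684, 0.145]]
(437, 90) [[0.731, 0.179], [0.712, 0.171], [0.695, 0.164], [0.678, 0.157]]
scene/side tri: headtop corners [0.749 0.167 0.244] [0.699 0.188 0.244]
```

View pics/clamp.png

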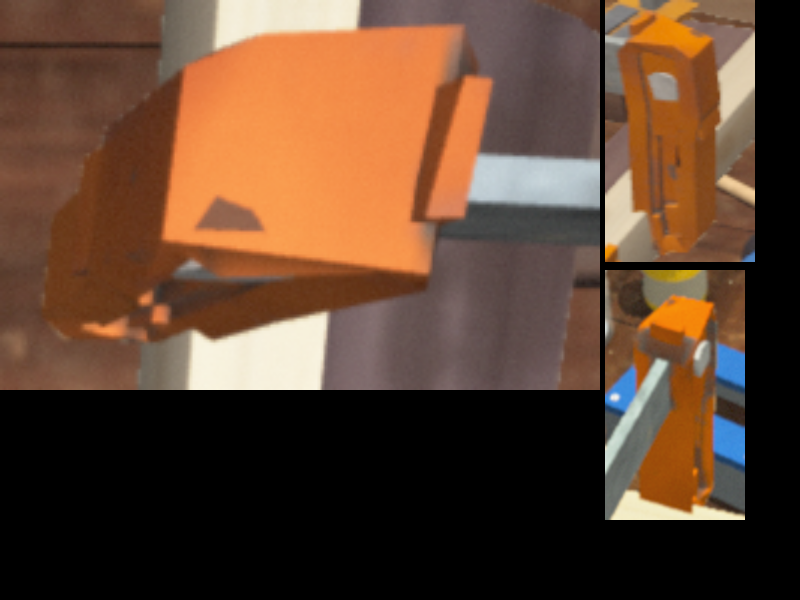

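The clamp head's top spans about x 0.70–0.755 and y 0.155–0.195. I'll grip the plate 38 mm off its middle, so the gripper body stays on the -y side of the clamp. First I need to check which way the board leans.

```bash
python3 - <<'E'
from h import *
w=dict(np.load("w4.npz")); b=ray((165,295),w,0)
for z in (.05,.1):
    for dy in (0.03,0,-.03,-.06): print(z,dy,proj([b[0],b[1]+dy,z],w))
sd=cams.get_image("side"); b=ray((490,203),sd,0)
for z in (.1,.2):
    for dy in (0.05,0,-.05,-.1): print(z,dy,proj([b[0],b[1]+dy,z],sd))
px=sd["pixels"]
for v in (20,60,100,140,180):
    r=px[v,480:530].astype(int); g=np.abs(np.diff(r.sum(1))); print(v,480+g.argmax(),g.max())
E
```

```text
0.05 0.03 [146.  285.8]
0.05 0 [148.7 311.2]
0.05 -0.03 [151.4 335.8]
0.05 -0.06 [153.9 359.7]
0.1 0.03 [125.2 303. ]
0.1 0 [128.6 331.2]
0.1 -0.03 [131.9 358.4]
0.1 -0.06 [135.  384.6]
0.1 0.05 [495.3 175.8]
0.1 0 [497.3 164.4]
0.1 -0.05 [499.1 153.6]
0.1 -0.1 [500.8 143.5]
0.2 0.05 [503.4 132.7]
0.2 0 [505.2 122.1]
0.2 -0.05 [506.9 112.1]
0.2 -0.1 [508.5 102.6]
20 510 41
60 503 61
100 496 60
140 490 88
180 507 52
```

```bash
python3 - <<'E'
from h import *
w=dict(np.load("w4.npz")); g=cv2.GaussianBlur(w["pixels"],(5,5),0).astype(int)
for v in range(298,318,4):
    r=np.abs(np.diff(g[v,90:175],axis=0)).sum(1); i=np.argsort(r)[-3:]+90; print(v,i,np.sort(r)[-3:])
for u in (200,260,300,350,390):
    r=np.abs(np.diff(g[270:335,u],axis=0)).sum(1); j=r.argmax()+270; print(u,j,ray((u,j),w,0)[:2].round(3))
print(g[300:316:3,100:180:6].sum(2))
E
```

```text
298 [154 152 153] [14 18 21]
302 [153 149 152] [15 16 17]
306 [106 145 105] [17 17 18]
310 [121 141 171] [13 15 16]
314 [137 136 167] [14 15 18]
200 277 [ 0.259 -0.16 ]
260 303 [ 0.331 -0.194]
300 298 [ 0.381 -0.187]
350 311 [ 0.443 -0.205]
390 300 [ 0.492 -0.19 ]
[[423 402 393 402 398 412 420 385 373 411 372 374 374 383]
 [464 433 408 428 416 426 438 398 411 379 377 377 377 420]
 [459 418 380 405 388 386 395 371 415 383 379 382 384 447]
 [434 393 363 380 404 364 363 377 383 385 378 386 411 448]
 [414 374 368 371 431 372 367 416 386 389 385 385 444 447]
 [317 286 324 358 397 366 395 391 387 387 389 407 446 448]]
```

>>> send_rows([
  [-1.4,-0.3,0,0,0,0.12],
  [-1.3,-0.2,0,0,0,0.12],
  [0,0,0,0,0,0.12],
  [0,0,0,0,0,0.12],
  [0,0,0,0,0,0.12],
  [0,0,0,0,0,0.12],
  [0,0,0,0,0,0.12],
  [0,0,0,0,0,0.12],
])

```text
time_s: 10.62
tool_pos: [0.3986, -0.0931, 0.2988]
ee_rot: [-3.141, -0.0, 0.606]
wrist_force: [0.3, -0.2, -0.3]
finger_gap: 0.0802
grasp_force: 0.0
```

>>> send_rows([
  [0,0,3,0,0,0.12],
  [0,0,3,0,0,0.12],
  [0,0,3,0,0,0.12],
  [0,0,3,0,0,0],
  [0,0,3,0,0,0],
  [0,0,0,0,0,0],
  [0,0,0,0,0,0],
])

```text
time_s: 11.2
tool_pos: [0.3977, -0.0927, 0.148]
ee_rot: [-3.139, 0.002, 0.252]
wrist_force: [1.1, -0.1, 1.2]
finger_gap: 0.08
grasp_force: 0.0
```

```bash
python3 - <<'E'
from h import *
from scipy.spatial.transform import Rotation as R
im=cams.get_image("wrist"); cv2.imwrite("pics/wrist5.png",im["pixels"])
s=robot.observe(); T=R.from_euler("xyz",s["ee_rot"]).as_matrix(); print(s["tool_pos"],s["ee_rot"],s["joints"].round(2))
print("tool y deg",np.degrees(np.arctan2(T[1,1],T[0,1])))
np.savez("w5.npz",**{k:im[k] for k in ["mtx","R","t","pixels"]})
px=im["pixels"].astype(int); m=((px[:,:,2]>100)&(px[:,:,1]<px[:,:,2]*.4)&(px[:,:,0]<px[:,:,2]*.4)).astype(np.uint8)*255; m[330:]=0
n,l,st,ce=cv2.connectedComponentsWithStats(m); print(st[1:][st[1:,4]>300],)
g=np.array([.399,-.0932,.026]); print((T.T@(g-s["tool_pos"])*100).round(2))
E
```

```text
[ 0.3989865  -0.09348695  0.14983585] [ 3.14113888e+00 -5.04816918e-04  2.51477763e-01] [-0.51 -0.3   2.2   0.    1.24  0.81]
tool y deg -75.59139864890291
[[ 282  162   79   94 4839]]
[ 0.   -0.03 12.38]
```

View pics/wrist5.png

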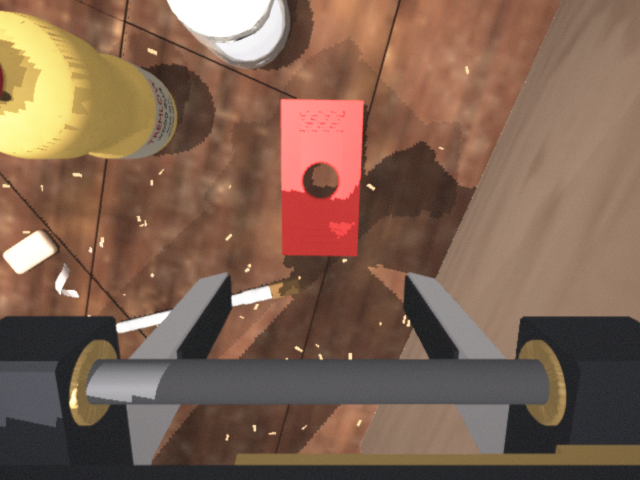

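The plate lies between the fingers, with corners (281,99), (363,99), (358,255) and (282,255) and its hole at (320,180). The board's foot runs from (560,0) to (375,430).

```bash
python3 - <<'E'
from h import *
w=dict(np.load("w5.npz"))
h=np.array([ray(p,w,.033)[:2] for p in [(281,99),(363,99),(358,255),(282,255)]]); c=h.mean(0); print(c,[np.linalg.norm(h[i]-h[i-1]).round(4) for i in range(4)])
d=(h[0]+h[1]-h[2]-h[3]); a=np.arctan2(d[1],d[0]); print(np.degrees(a))
print("hole",ray((320,180),w,.033), tri([((320,180),w),((347,221),dict(np.load("w4.npz")))]))
print("board",ray((560,0),w,0),ray((470,215),w,0),ray((385,420),w,0))
t=c-.036*np.array([np.cos(a),np.sin(a)]); print("tcp",t)
E
```

```text
[ 0.43694739 -0.08510781] [np.float64(0.1104), np.float64(0.0559), np.float64(0.1103), np.float64(0.0566)]
13.778407881680037
hole [ 0.43711129 -0.08436824  0.033     ] [ 0.43628389 -0.08489593  0.0282788 ]
board [ 0.60140497 -0.22004984  0.        ] [ 0.43717964 -0.20977743  0.        ] [ 0.23687489 -0.19796068  0.        ]
tcp [ 0.40198332 -0.09368183]
```

>>> send_rows([
  [0,0,2.5,0,0,0.01],
  [0,0,2.5,0,0,0],
  [0,0,2.5,0,0,0],
  [0,0,2.5,0,0,0],
  [0,0,1.5,0,0,0],
  [0.2,0,0.7,0,0,0],
  [0,0,0,0,0,0],
  [0,0,0,0,0,0],
])

```text
time_s: 11.92
tool_pos: [0.4021, -0.0938, 0.0286]
ee_rot: [3.139, -0.002, 0.241]
wrist_force: [0.3, 0.2, 0.6]
finger_gap: 0.0801
grasp_force: 0.0
```

>>> send_rows([
  [0,0,0,0,0,0],
  [0,0,0,0,0,0],
])

```text
time_s: 12.08
tool_pos: [0.4017, -0.0937, 0.0284]
ee_rot: [3.139, -0.003, 0.241]
wrist_force: [0.1, -0.0, 0.1]
finger_gap: 0.0804
grasp_force: 0.0
```

>>> send_rows([
  [0,0,0.25,0,0,0],
  [0,0,0,0,0,0],
  [0,0,0,0,0,0],
])

```text
time_s: 12.33
tool_pos: [0.4004, -0.0931, 0.0244]
ee_rot: [3.141, -0.0, 0.241]
wrist_force: [0.4, 0.0, -1.0]
finger_gap: 0.0798
grasp_force: 0.0
```

>>> send_rows([
  [0,0,0,0,0,0],
  [0,0,0,0,0,0],
  [0,0,0,0,0,0],
  [0,0,0,0,0,0],
  [0,0,0,0,0,0],
  [0,0,0,0,0,0],
], hand=4.5, newtons=50)

```text
time_s: 12.83
tool_pos: [0.4003, -0.0931, 0.0243]
ee_rot: [-3.142, 0.0, 0.241]
wrist_force: [0.3, -0.4, 0.3]
finger_gap: 0.0557
grasp_force: 50.0
```

Gripped at 55.7 mm. Lifting well up.

>>> send_rows([
  [0,0,-2,0,0,0],
  [0,0,-3.5,0,0,0],
  [0,0,-3.5,0,0,0],
  [0,0,-3.5,0,0,0],
  [0,0,-3.5,0,0,0],
  [0,0,-3.5,0,0,0],
  [0,0,-3.5,0,0,0],
  [0,0,-3.5,0,0,0],
])

```text
time_s: 13.5
tool_pos: [0.3996, -0.0927, 0.2904]
ee_rot: [-3.141, 0.001, 0.241]
wrist_force: [-0.3, -1.4, -2.6]
finger_gap: 0.055
grasp_force: 50.0
```

>>> send_rows([
  [0,0,-1,0,0,0],
  [2.6,-1.6,0,0,0,0],
  [2.6,-1.6,0,0,0,0],
  [2.6,-1.6,0,0,0,0],
  [2.6,-1.6,0,0,0,0],
  [2.6,-1.6,0,0,0,0],
  [2.6,-1.6,0,0,0,0],
  [2.6,-1.6,0,0,0,0],
])

```text
time_s: 14.17
tool_pos: [0.5504, 0.0606, 0.2967]
ee_rot: [-3.14, 0.003, 0.241]
wrist_force: [0.4, -1.0, -2.2]
finger_gap: 0.0552
grasp_force: 50.0
```

>>> send_rows([
  [2.6,-1.6,0,0,0,-0.12],
  [0,0,0,0,0,-0.12],
  [0,0,0,0,0,-0.12],
  [0,0,0,0,0,-0.12],
  [0,0,0,0,0,-0.12],
  [0,0,0,0,0,-0.12],
  [0,0,0,0,0,-0.12],
  [0,0,0,0,0,-0.12],
])

```text
time_s: 14.83
tool_pos: [0.571, 0.0809, 0.2967]
ee_rot: [-3.138, 0.001, 1.207]
wrist_force: [-0.2, -0.3, -1.3]
finger_gap: 0.0553
grasp_force: 50.0
```

>>> send_rows([
  [0,0,0,0,0,-0.12],
  [0,0,0,0,0,0],
  [0,0,0,0,0,0],
])

```text
time_s: 15.08
tool_pos: [0.5712, 0.0809, 0.2974]
ee_rot: [-3.139, 0.001, 1.318]
wrist_force: [0.7, -0.4, -2.6]
finger_gap: 0.0552
grasp_force: 50.0
```

```bash
cat > go.py <<'E'
from h import *
from scipy.spatial.transform import Rotation as R
import sys
s=robot.observe(); T=R.from_euler("xyz",s["ee_rot"]).as_matrix()
g=np.array([float(x) for x in sys.argv[1:4]]); yaw=float(sys.argv[4])
print(s["tool_pos"].round(4),"shift cm",(T.T@(g-s["tool_pos"])*100).round(2),"az",round(-((np.radians(yaw)-s["ee_rot"][2]+np.pi)%(2*np.pi)-np.pi),3), "F",s["wrist_force"].round(2))
E
python3 go.py .6152 .1231 .16 76.55; python3 - <<'E'
from h import *
im=cams.get_image("wrist"); find(["red_plate"],im); cv2.imwrite("pics/wrist6.png",im["pixels"])
np.savez("w6.npz",**{k:im[k] for k in ["mtx","R","t","pixels"]})
E
```

```text
[0.5712 0.0809 0.2974] shift cm [ 5.2   3.24 13.73] az -0.018 F [ 0.74 -0.35 -2.58]
red_plate 0.87 [0.5813 0.1244 0.3075] [315.8 197.8]
red_plate 0.72 [0.289  0.268  0.0326] [ 8.3 98.8]
```

View pics/wrist6.png

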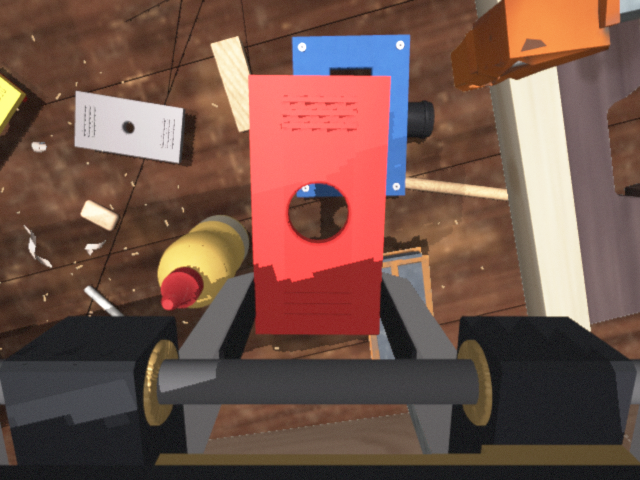

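The plate is held straight, with top corners (249,76), (391,77), (380,334) and (256,333) and its hole at (319,212). The wedge lies at (232,85), and the box screws show at (302,47), (400,44) and (396,186). I'll solve for the plate's pose in the grip.

```bash
python3 - <<'E'
from h import *
from scipy.spatial.transform import Rotation as R
w=dict(np.load("w6.npz")); s=robot.observe(); T=R.from_euler("xyz",s["ee_rot"]).as_matrix()
# plate axes: y along tool x; x = across
O=np.array([[-.028,.055,0],[.028,.055,0],[.028,-.055,0],[-.028,-.055,0]]); P=np.array([(249,76),(391,77),(380,334),(256,333)],float)
ok,rv,tv=cv2.solvePnP(O,P,w["mtx"],None); Rp=w["R"].T@cv2.Rodrigues(rv)[0]; c=w["R"].T@(tv[:,0]-w["t"])
print("plate centre top",c.round(4),"axes in tool",(T.T@Rp).round(3).tolist(),"in tool",(T.T@(c-s["tool_pos"])).round(4))
h=[ray(p,w,s["tool_pos"][2]+.0087)[:2] for p in P]; m=np.mean(h,0); print("assumed z: centre",m.round(4),"tool",(T.T@(np.r_[m,s["tool_pos"][2]+.0087]-s["tool_pos"])).round(4)); hh=np.array(h);print([np.linalg.norm(hh[i]-hh[i-1]).round(4) for i in range(4)])
q=(hh[0]+hh[1]-hh[2]-hh[3]);print("yaw",np.degrees(np.arctan2(q[1],q[0])), "tool",np.degrees(s["ee_rot"][2]))
S=[ray(p,w,.06) for p in [(302,47),(400,44),(396,186)]]; print("box c",((S[0]+S[2])/2).round(4)); d=S[1]-S[2]; print(np.degrees(np.arctan2(d[1],d[0])))
E
```

```text
plate centre top [0.5807 0.117  0.3047] axes in tool [[-0.008, 1.0, 0.011], [1.0, 0.008, -0.002], [-0.002, 0.011, -1.0]] in tool [ 0.0373 -0.0001 -0.0065]
assumed z: centre [0.5807 0.1172] tool [ 0.0375 -0.0001 -0.0087]
[np.float64(0.1087), np.float64(0.0552), np.float64(0.1087), np.float64(0.0559)]
yaw 75.09412116389382 tool 75.53888442912107
box c [0.6238 0.159  0.06  ]
76.44201610020305
```

>>> send_rows([
  [1.3,0.8,2.5,0,0,-0.018],
  [1.3,0.8,2.5,0,0,0],
  [1.3,0.8,2.5,0,0,0],
  [1.3,0.8,2.5,0,0,0],
  [0,0,2,0,0,0],
  [0,0,1.5,0,0,0],
  [0,0,0,0,0,0],
  [0,0,0,0,0,0],
])

```text
time_s: 15.85
tool_pos: [0.6145, 0.1239, 0.1633]
ee_rot: [-3.139, 0.001, 1.338]
wrist_force: [0.2, -0.5, -2.1]
finger_gap: 0.0552
grasp_force: 50.0
```

```bash
python3 go.py .6151 .1228 .08 76.5
```

```text
[0.6145 0.1239 0.1633] shift cm [-0.09  0.1   8.33] az 0.003 F [ 0.25 -0.51 -2.07]
```

>>> send_rows([
  [0,0.05,1.5,0,0,0],
  [0,0,1.5,0,0,0],
  [0,0,1.5,0,0,0],
  [0,0,1.0,0,0,0],
  [0,0,0.6,0,0,0],
  [0,0,0,0,0,0],
  [0,0,0,0,0,0],
])

```text
time_s: 16.43
tool_pos: [0.6161, 0.1238, 0.1042]
ee_rot: [3.14, -0.0, 1.339]
wrist_force: [0.4, -0.2, -2.3]
finger_gap: 0.055
grasp_force: 50.0
```

```bash
python3 go.py .6151 .1228 .08 76.5
```

```text
[0.6161 0.1238 0.1042] shift cm [-0.12 -0.08  2.42] az 0.003 F [ 0.41 -0.17 -2.32]
```

>>> send_rows([
  [-0.1,-0.05,0.5,0,0,0],
  [0,0,0.5,0,0,0],
  [0,0,0.5,0,0,0],
  [0,0,0.3,0,0,0],
  [0,0,0,0,0,0],
  [0,0,0,0,0,0],
])

```text
time_s: 16.93
tool_pos: [0.6146, 0.1229, 0.0849]
ee_rot: [-3.141, 0.0, 1.339]
wrist_force: [0.4, -0.2, -1.5]
finger_gap: 0.0549
grasp_force: 50.0
```

```bash
python3 go.py .6151 .1228 .078 76.5
```

```text
[0.6146 0.1229 0.0849] shift cm [-0.    0.05  0.69] az 0.004 F [ 0.38 -0.15 -1.51]
```

>>> send_rows([
  [0,0,0.2,0,0,0],
  [0,0,0.2,0,0,0],
  [0,0,0.2,0,0,0],
  [0,0,0.1,0,0,0],
  [0,0,0,0,0,0],
  [0,0,0,0,0,0],
])

```text
time_s: 17.43
tool_pos: [0.615, 0.1228, 0.0785]
ee_rot: [3.141, 0.0, 1.339]
wrist_force: [0.5, -0.1, -0.8]
finger_gap: 0.055
grasp_force: 50.0
```

```bash
python3 go.py .6151 .1228 .078 76.5
```

```text
[0.615  0.1228 0.0785] shift cm [0.   0.01 0.05] az 0.004 F [ 0.48 -0.05 -0.8 ]
```

>>> send_rows([
  [0,0,0.1,0,0,0],
  [0,0,0.1,0,0,0],
  [0,0,0,0,0,0],
  [0,0,0,0,0,0],
])

```text
time_s: 17.77
tool_pos: [0.6153, 0.1231, 0.0769]
ee_rot: [3.141, -0.0, 1.339]
wrist_force: [-1.2, -0.2, 3.4]
finger_gap: 0.055
grasp_force: 50.0
```

```bash
python3 go.py .6151 .1228 .078 76.5; python3 -c "
from h import *
print(robot.observe()['ft_torque'])"
```

```text
[0.6153 0.1231 0.0769] shift cm [-0.03 -0.01 -0.11] az 0.004 F [-1.21 -0.19  3.38]
[0.02689269 0.23594476 0.12198448]
```

>>> send_rows([
  [0,0,0,0,0,0],
  [0,0,0,0,0,0],
  [0,0,0,0,0,0],
  [0,0,-1,0,0,0],
  [0,0,-2,0,0,0],
  [0,0,-3,0,0,0],
  [0,0,-3,0,0,0],
  [0,0,0,0,0,0],
], hand=8)

```text
time_s: 18.43
tool_pos: [0.619, 0.1232, 0.1743]
ee_rot: [3.13, -0.003, 1.339]
wrist_force: [1.5, 0.1, 1.1]
finger_gap: 0.0801
grasp_force: 0.0
```

```bash
python3 go.py .6238 .159 .20 -13.4; python3 - <<'E'
from h import *
im=cams.get_image("wrist"); find(["red_plate"],im)
px=im["pixels"].astype(int); m=((px[:,:,2]>70)&(px[:,:,1]<px[:,:,2]*.45)&(px[:,:,0]<px[:,:,2]*.45)).astype(np.uint8); m[340:]=0
m=cv2.morphologyEx(m,cv2.MORPH_OPEN,np.ones((5,5)))
for c in cv2.findContours(m,0,2)[0]:
    if cv2.contourArea(c)>2000:
        q=cv2.approxPolyDP(cv2.convexHull(c),8,True)[:,0]; print(q.tolist())
        for z in (.087,):
            W=np.array([ray(p,im,z)[:2] for p in q]); print(W.round(4).tolist(),W.mean(0).round(4),[np.linalg.norm(W[i]-W[i-1]).round(4) for i in range(len(W))])
h=m*0
print("pred",proj([.6238,.159,.087],im))
cs,hi=cv2.findContours(m,cv2.RETR_CCOMP,2)
for c,k in zip(cs,hi[0]):
    if k[3]>=0 and cv2.contourArea(c)>200: M=cv2.moments(c); u=(M['m10']/M['m00'],M['m01']/M['m00']); print("hole",u,ray(u,im,.087))
E
```

```text
[0.619  0.1232 0.1743] shift cm [ 3.61 -0.32 -2.56] az 1.573 F [1.52 0.11 1.1 ]
red_plate 0.68 [0.6238 0.1641 0.0868] [309.4 184. ]
red_plate 0.52 [0.639  0.1593 0.0575] [331.8 181.8]
[[354, 127], [350, 270], [271, 271], [268, 167], [300, 135]]
[[0.6595, 0.1924], [0.6371, 0.1011], [0.5846, 0.113], [0.6005, 0.1809], [0.6253, 0.1954]] [0.6214 0.1565] [np.float64(0.0343), np.float64(0.094), np.float64(0.0538), np.float64(0.0697), np.float64(0.0287)]
pred [311.2 191.8]
hole (310.57882387446836, 190.3940460478076) [0.62359799 0.15997231 0.087     ]
```

The hole shows at (0.6236, 0.160), within 1 mm of the opening's centre. I'll turn the tool a quarter turn with the camera away from the clamp, and press both ends with the two open fingers.

>>> send_rows([
  [1.8,-0.2,-1.5,0,0,0],
  [1.8,-0.1,-1.5,0,0,0],
  [0,0,0,0,0,-0.121],
  [0,0,0,0,0,-0.121],
  [0,0,0,0,0,-0.121],
  [0,0,0,0,0,-0.121],
  [0,0,0,0,0,-0.121],
  [0,0,0,0,0,-0.121],
])

```text
time_s: 19.2
tool_pos: [0.619, 0.1586, 0.194]
ee_rot: [-3.138, -0.002, 2.071]
wrist_force: [-0.3, -1.2, 0.5]
finger_gap: 0.0802
grasp_force: 0.0
```

>>> send_rows([
  [0,0,0,0,0,-0.121],
  [0,0,0,0,0,-0.121],
  [0,0,0,0,0,-0.121],
  [0,0,0,0,0,-0.121],
  [0,0,0,0,0,-0.121],
  [0,0,0,0,0,-0.121],
  [0,0,0,0,0,-0.121],
  [0,0,0,0,0,0],
])

```text
time_s: 19.87
tool_pos: [0.6191, 0.1586, 0.1942]
ee_rot: [-3.141, -0.003, 2.914]
wrist_force: [-0.0, 0.5, -0.2]
finger_gap: 0.08
grasp_force: 0.0
```

```bash
python3 -c "
from h import *
cams.get_image('wrist')"; python3 go.py .6237 .1595 .10 166.5
```

```text
[0.6192 0.1586 0.1944] shift cm [-0.44  0.19  9.44] az 0.003 F [ 0.18 -0.14 -0.92]
```

>>> send_rows([
  [-0.45,0.2,2,0,0,0],
  [0,0,2,0,0,0],
  [0,0,2,0,0,0],
  [0,0,1.5,0,0,0],
  [0,0,1,0,0,0],
  [0,0,0.5,0,0,0],
  [0,0,0,0,0,0],
  [0,0,0,0,0,0],
])

```text
time_s: 20.58
tool_pos: [0.6253, 0.1596, 0.1067]
ee_rot: [3.141, 0.0, 2.911]
wrist_force: [0.4, -1.2, -0.4]
finger_gap: 0.0803
grasp_force: 0.0
```

```bash
python3 go.py .6237 .1595 .087 166.5
```

```text
[0.6253 0.1596 0.1067] shift cm [ 0.16 -0.05  1.97] az 0.005 F [ 0.41 -1.18 -0.37]
```

>>> send_rows([
  [0.1,0,0.8,0,0,0],
  [0,0,0.8,0,0,0],
  [0,0,0.2,0,0,0],
  [0,0,0.2,0,0,0],
  [0,0,0,0,0,0],
  [0,0,0,0,0,0],
])

```text
time_s: 21.08
tool_pos: [0.6242, 0.1598, 0.0863]
ee_rot: [-3.142, 0.0, 2.912]
wrist_force: [0.2, -0.6, -0.1]
finger_gap: 0.08
grasp_force: 0.0
```

```bash
python3 go.py .6237 .1595 .068 166.5
```

```text
[0.6242 0.1598 0.0863] shift cm [ 0.04 -0.04  1.83] az 0.006 F [ 0.17 -0.57 -0.08]
```

>>> send_rows([
  [0,0,0.2,0,0,0],
  [0,0,0.2,0,0,0],
  [0,0,0.2,0,0,0],
  [0,0,0.2,0,0,0],
  [0,0,0,0,0,0],
])

```text
time_s: 21.5
tool_pos: [0.6254, 0.1599, 0.0799]
ee_rot: [3.141, 0.003, 2.912]
wrist_force: [-0.2, 0.9, 0.2]
finger_gap: 0.0799
grasp_force: 0.0
```

>>> send_rows([
  [0,0,0.2,0,0,0],
  [0,0,0.2,0,0,0],
  [0,0,0,0,0,0],
])

```text
time_s: 21.75
tool_pos: [0.624, 0.1597, 0.0737]
ee_rot: [-3.141, -0.0, 2.912]
wrist_force: [0.2, -0.8, 0.2]
finger_gap: 0.0798
grasp_force: 0.3
```

```bash
python3 - <<'E'
from h import *
s=robot.observe(); print(s["wrist_force"],s["ft_torque"],s["tool_pos"])
for n in ("wrist","side","scene"):
    im=cams.get_image(n); find(["red_plate"],im,2); cv2.imwrite(f"pics/n_{n}.png",im["pixels"])
    px=im["pixels"].astype(int); m=((px[:,:,2]>70)&(px[:,:,1]<px[:,:,2]*.45)&(px[:,:,0]<px[:,:,2]*.45)).astype(np.uint8)
    c0=proj([.6238,.159,.075],im).astype(int); R=150 if n=="wrist" else 45
    k=np.zeros_like(m); k[max(c0[1]-R,0):c0[1]+R,c0[0]-R:c0[0]+R]=1; m*=k
    print(n,c0,"pred hull z.068", [proj(np.array([.6238,.159,z])+a*np.array([.2334,.9724,0])*.055+b*np.array([.9724,-.2334,0])*.028,im).tolist() for z in(.068,.083) for a,b in((1,1),(1,-1),(-1,-1),(-1,1))])
    for c in cv2.findContours(m,0,2)[0]:
        if cv2.contourArea(c)>100: print(cv2.approxPolyDP(cv2.convexHull(c),3,True)[:,0].tolist())
E
```

```text
[ 0.19504823 -0.78482858  0.21682183] [ 0.11384871 -0.04100641 -0.01689752] [0.62395716 0.15973079 0.07374717]
red_plate 0.63 [0.6169 0.158  0.075 ] [311.  280.5]
wrist [316 294] pred hull z.068 [[427.7, 342.9], [436.0, 232.1], [197.9, 230.8], [205.0, 341.8], [436.3, 358.5], [445.9, 239.6], [187.9, 238.2], [196.2, 357.2]]
[[197, 237], [434, 236], [438, 242], [424, 350], [211, 349], [198, 275]]
red_plate 0.92 [0.6228 0.1621 0.0737] [241.6 234.8]
red_plate 0.71 [0.2379 0.267  0.0313] [431.9 331. ]
side [241 233] pred hull z.068 [[212.1, 246.8], [236.1, 256.2], [270.6, 226.0], [247.5, 217.7], [211.1, 240.3], [235.3, 249.7], [270.1, 219.7], [246.8, 211.5]]
[[269, 224], [237, 256], [212, 246], [246, 217]]
red_plate 0.86 [0.2587 0.2681 0.0331] [420.8 202.4]
red_plate 0.8 [0.6372 0.1868 0.0742] [334.2 303. ]
scene [320 293] pred hull z.068 [[340.8, 319.5], [357.3, 297.9], [302.8, 275.9], [284.9, 295.6], [340.7, 313.2], [357.4, 291.6], [302.3, 269.7], [284.2, 289.3]]
[[327, 285], [356, 297], [341, 320], [324, 314]]
```

>>> send_rows([
  [0,0,0.2,0,0,0],
  [0,0,0,0,0,0],
])

```text
time_s: 22.22
tool_pos: [0.6242, 0.1599, 0.0724]
ee_rot: [3.142, 0.0, 2.912]
wrist_force: [-0.3, -0.2, 2.0]
finger_gap: 0.0801
grasp_force: 0.8
```

>>> send_rows([
  [0,0,0.2,0,0,0],
  [0,0,0,0,0,0],
])

```text
time_s: 22.38
tool_pos: [0.6242, 0.1599, 0.0704]
ee_rot: [3.141, 0.0, 2.912]
wrist_force: [-1.0, -0.0, 3.2]
finger_gap: 0.0797
grasp_force: 1.6
```

>>> send_rows([
  [0,0,0.2,0,0,0],
  [0,0,0,0,0,0],
])

```text
time_s: 22.55
tool_pos: [0.6243, 0.1599, 0.0683]
ee_rot: [3.141, 0.001, 2.912]
wrist_force: [0.7, 0.2, 3.3]
finger_gap: 0.0802
grasp_force: 1.6
```

>>> send_rows([
  [0,0,0.2,0,0,0],
  [0,0,0,0,0,0],
])

```text
time_s: 22.72
tool_pos: [0.6244, 0.1599, 0.0682]
ee_rot: [-3.141, -0.0, 2.912]
wrist_force: [-5.2, 0.3, 12.3]
finger_gap: 0.0797
grasp_force: 6.6
```

>>> send_rows([
  [0,0,0.2,0,0,0],
  [0,0,0,0,0,0],
])

```text
time_s: 22.88
tool_pos: [0.6245, 0.1599, 0.0681]
ee_rot: [-3.141, -0.001, 2.912]
wrist_force: [-10.8, -2.1, 22.5]
finger_gap: 0.0799
grasp_force: 11.4
```

```bash
python3 - <<'E'
from h import *
s=robot.observe(); print(s["wrist_force"],s["ft_torque"],s["tool_pos"])
for n in ("side","scene"):
    im=cams.get_image(n)
    px=im["pixels"].astype(int); m=((px[:,:,2]>70)&(px[:,:,1]<px[:,:,2]*.45)&(px[:,:,0]<px[:,:,2]*.45)).astype(np.uint8)
    c0=proj([.6238,.159,.075],im).astype(int); R=45
    k=np.zeros_like(m); k[max(c0[1]-R,0):c0[1]+R,c0[0]-R:c0[0]+R]=1; m*=k
    for c in cv2.findContours(m,0,2)[0]:
        if cv2.contourArea(c)>100: print(n,cv2.approxPolyDP(cv2.convexHull(c),2,True)[:,0].tolist())
    print("side lower z.060/.053",[proj(np.array([.6238,.159,z])+a*np.array([.2334,.9724,0])*.055+b*np.array([.9724,-.2334,0])*.028,im).tolist() for z in(.060,) for a,b in((1,1),(1,-1),(-1,-1),(-1,1))])
    # column profile across the near corner
    x=236 if n=="side" else 341
    print([(v,px[v,x].tolist()) for v in range(244,270,2)] if n=="side" else [(v,px[v,x].tolist()) for v in range(308,330,2)])
E
```

```text
[-10.77439363  -2.07684459  22.48001086] [-0.1211683   2.10175984 -0.04362868] [0.6244505  0.15988287 0.06808379]
side [[269, 226], [262, 236], [235, 259], [213, 250], [213, 246], [246, 219]]
side lower z.060/.053 [[212.6, 250.2], [236.5, 259.6], [270.8, 229.3], [247.8, 221.0]]
[(244, [42, 46, 146]), (246, [42, 46, 146]), (248, [42, 43, 144]), (250, [37, 35, 142]), (252, [39, 44, 184]), (254, [44, 58, 240]), (256, [41, 49, 202]), (258, [43, 45, 163]), (260, [188, 131, 91]), (262, [193, 134, 82]), (264, [190, 133, 79]), (266, [192, 133, 78]), (268, [186, 129, 76])]
scene [[327, 288], [356, 299], [356, 303], [341, 323], [324, 316]]
side lower z.060/.053 [[340.8, 322.8], [357.2, 301.3], [303.0, 279.2], [285.2, 298.9]]
[(308, [123, 129, 130]), (310, [64, 68, 144]), (312, [26, 30, 152]), (314, [22, 24, 149]), (316, [18, 20, 149]), (318, [13, 10, 149]), (320, [13, 10, 146]), (322, [19, 19, 140]), (324, [81, 53, 77]), (326, [99, 66, 37]), (328, [95, 61, 30])]
```

The fingers stopped hard at 0.068 m, the height of the plate's top when it lies flush, with 22 N. In both views the plate's lower edge matches the blue top. Retracting now.

>>> send_rows([
  [0,0,-0.4,0,0,0],
  [0,0,-0.5,0,0,0],
  [0,0,-1,0,0,0],
  [0,0,-2,0,0,0],
  [0,0,-2,0,0,0],
  [0,0,-3,0,0,0],
  [0,0,-3,0,0,0],
  [0,0,-3,0,0,0],
])

```text
time_s: 23.65
tool_pos: [0.6236, 0.1597, 0.2143]
ee_rot: [-3.141, -0.001, 2.912]
wrist_force: [0.4, 0.3, -0.5]
finger_gap: 0.08
grasp_force: 0.0
```

```bash
python3 - <<'E'
from h import *
s=robot.observe(); print(s["wrist_force"],s["tool_pos"])
for n in ("side","scene","wrist"):
    im=cams.get_image(n); find(["oak_wedge","grey_plate"],im,1)
    px=im["pixels"].astype(int); m=((px[:,:,2]>70)&(px[:,:,1]<px[:,:,2]*.45)&(px[:,:,0]<px[:,:,2]*.45)).astype(np.uint8)
    c0=proj([.6238,.159,.068],im).astype(int); R=45 if n!="wrist" else 130
    k=np.zeros_like(m); k[max(c0[1]-R,0):c0[1]+R,max(0,c0[0]-R):c0[0]+R]=1; m*=k
    cs,hi=cv2.findContours(m,cv2.RETR_CCOMP,2)
    for c,h in zip(cs,hi[0]):
        if cv2.contourArea(c)>100:
            M=cv2.moments(c); u=(M['m10']/M['m00'],M['m01']/M['m00'])
            print(n,"hole" if h[3]>=0 else "out",cv2.approxPolyDP(cv2.convexHull(c),2.5,True)[:,0].tolist(),ray(u,im,.068).round(4))
    for z in (.060,.068): print(z,[proj(np.array([.6238,.159,z])+a*np.array([.2334,.9724,0])*.055+b*np.array([.9724,-.2334,0])*.028,im).tolist() for a,b in((1,1),(1,-1),(-1,-1),(-1,1))])
E
```

```text
[ 0.36345424  0.28313548 -0.47674479] [0.62362514 0.15972504 0.21425737]
grey_plate 0.6 [0.4062 0.2058 0.0377] [344.7 285.5]
side out [[269, 226], [266, 233], [235, 259], [213, 250], [213, 246], [247, 219]] [0.6227 0.1665 0.068 ]
0.06 [[212.6, 250.2], [236.5, 259.6], [270.8, 229.3], [247.8, 221.0]]
0.068 [[212.1, 246.8], [236.1, 256.2], [270.6, 226.0], [247.5, 217.7]]
oak_wedge 0.72 [0.5242 0.2376 0.0084] [378.5 290.8]
scene out [[356, 299], [341, 322], [324, 316], [326, 287]] [0.6344 0.1921 0.068 ]
0.06 [[340.8, 322.8], [357.2, 301.3], [303.0, 279.2], [285.2, 298.9]]
0.068 [[340.8, 319.5], [357.3, 297.9], [302.8, 275.9], [284.9, 295.6]]
oak_wedge 0.62 [0.5237 0.2286 0.0195] [369.9  89.8]
grey_plate 0.85 [0.4559 0.2078 0.0298] [329.    6.9]
wrist out [[386, 199], [383, 266], [251, 265], [250, 198]] [0.6244 0.1589 0.068 ]
wrist hole [[309, 219], [324, 218], [332, 225], [333, 236], [325, 245], [313, 246], [304, 239], [302, 227]] [0.6244 0.159  0.068 ]
0.06 [[382.7, 262.0], [385.7, 195.4], [249.6, 194.7], [251.8, 261.3]]
0.068 [[384.2, 264.7], [387.3, 196.6], [247.9, 195.9], [250.2, 264.0]]
```

Released, the plate stays flush in all three views and is centred to about 1 mm. The wedge is on the bench and the grey plate stands where it was. Handing in.

```bash
python3 -c "
from h import *
print(robot.job_done())"
```

```text
the job is handed in; nothing more can be done
None
```

The job is handed in, and no verdict came back. The wedge lies on the bench. The red plate is pressed in flush and centred to about 1 mm, and it stayed flush after release; tab travel can't be read, so that is how I judged both tabs caught. I kept clear of the grey plate, bottle and jar, and re-checked only the grey plate by camera at the end.

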